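# Check the probe thermometer on the check block

### The arm

A 6-joint arm with a two-finger parallel gripper is mounted at the origin on a cart in front of the work surface, level with it; the furniture and walls round the work are solid. World frame = base frame: x ahead of the robot, y to its left, z up, the work surface at z = 0. Lengths are in m, angles in rad, forces in N, time in s.
With the tool pointing down it reaches from about 0.325 to 1 m from the base axis. Payload 5.1 kg.
Tool frame: the origin (TCP) lies at the very end of the fingers, on their centre line; the grasp point (between the pads) lies 19 mm behind it; z points along the fingers, y is the line along which they close (so a half turn about z gives the same grasp; the last joint's range is limited). The gripper opens to 85 mm and grips with 20 to 120 N. Pads are 22 mm wide; open, the fingers measure 114 mm over their backs; the gripper's body (76 mm by 85 mm) begins 54 mm behind the grasp point. The pads swing forward as they close: fully open they stand 13 mm farther back than shut.
Start: joints at [-1.274, 0.124, 1.65, -0, 1.367, -0.083], TCP at [0.241, -0.604, 0.231] pointing down, gripper open.
Joint ranges: [-2.61, 2.61], [-1.02, 2.33], [0.03, 2.71], [-1.35, 4.49], [0.32, 2.68], [-2.91, 2.91]. Speed limits (rad/s): [2.57, 2.57, 3.14, 3.14, 3.14, 3.14].

### API

Orientations are given as a unit quaternion [x, y, z, w].
In Python, from bench import arm, grip, kinematics, imaging, workorder gives the robot as it stands. Calls block until the motion is done:
- arm.move_ptp(position, orientation): joint-space move of the TCP to a pose.
- arm.move_l(position, vel=0.15, rot=None, contact_N=None): straight line of the TCP; rot=None keeps the orientation; vel is the mean speed in m/s. With contact_N (N) it stops when the force on the tool has changed by that much, and returns True; else False.
- arm.set_joints(angles): joint-space move.
- grip(opening, grasp_force=None): finger opening in m; grasp_force is the grip in N (None keeps the last); returns when the fingers have stopped.
- arm.hold(seconds).
- kinematics.solve_ik(position, orientation): joint angles nearest the present ones, or None.
- arm.state(): the state.
- imaging.read_camera(name): name is "side" or "top" or "wrist"; returns the picture (400x640x3 uint8, red, green, blue); there is no depth.
- imaging.camera_params(name): a dict with "camera_matrix" (3x3 intrinsics, pixels), "rvec" (rotation vector, rad) and "tvec" (3), from world to camera coordinates, as OpenCV has them. Camera axes: x right, y down, z forward; pixel columns grow to the right and rows downward; lengths in m; the calibration is good to about 2 mm. The wrist camera is an equidistant fisheye: a pixel r from the principal point sees the ray r / f radians off the axis. A picture is of the moment at which its call begins: read the wrist's pose just before it. camera_params takes no time and is no camera call; for the wrist camera it gives the pose at the moment of the call.
A pose or a line that the arm cannot do raises arm.PlanningError and nothing moves.
- workorder.finish_job(): hands the job in; it is judged then, once.
The state is a dict: "time_s": time; "joints": joint angles; "qd": joint speeds; "tau": joint torques, N m; "tool_pos": TCP position; "tcp_rot": TCP orientation; "contact_force": force on the tool from outside, world axes, zero at the start; "wrist_torque": the same for the moment, N m; "gripper_width": finger opening in m; "gripper_force": force on a finger pad.
Only numpy, scipy, OpenCV 4.12 (cv2) and the standard library are available. Lean on these libraries where they do the work, as an engineer would, in place of code of your own. Each camera call takes 0.05 s, during which the arm holds its last target. There are 200 camera calls.

### The job

Slide the middle-sized of the three steel rings over the short post of the check block, as a draught shield, until it sits flat on the shoulder, and let go of it. Then take the probe thermometer out of its stand and hold it upright with its tip on the marked spot in the middle of the sprung disc on the post, pressing gently so that the disc sinks about half-way, not down to its stop. Finish while still holding the probe like that, with only its tip resting on anything, and leave the other rings and kitchen things where they are.

Things in the scene. Friction and masses are not known exactly. Their poses are not given: they have to be found in the camera images.
- ring_mid_centre (a point): the middle-sized of three plain steel forming rings, open at both ends: 51 mm outside diameter, 36 mm high, wall about 1 to 2 mm with a small rim, about 43 mm free inside, 50 g, standing on end on the worktop; the point is its centre, half-way up (18 mm above its underside); z is its axis
- ring_large_centre (a point): the largest ring, 64 mm outside diameter, 36 mm high, to be left alone; the point is its centre, half-way up
- ring_small_centre (a point): the smallest ring, 41 mm outside diameter, 36 mm high, to be left alone; the point is its centre, half-way up
- block: fixed check block: low steel housing 100 x 92 mm, 30 mm high, with a round shoulder 62 mm across, its top 33 mm above the worktop; from it rises a round post of 38 mm diameter to 49 mm above the worktop, top edge chamfered 3 mm, and above it the sprung disc. Origin: centre of the underside, on the post's axis; z up; the front with the small dark window is its -x side
- shoulder (a point): the centre of the shoulder's top on the post's axis, 33 mm above the worktop: the ring's underside comes here, so that the seated ring's top is 69 mm above the worktop; z up
- disc_mark (a point): the marked spot: centre of the top face of the sprung steel disc (24 mm diameter) on the post's axis, 63 mm above the worktop when the disc is up; a dark circle of 13 mm diameter with a centre dot surrounds it, and the probe tip must be inside this circle; moves down with the disc
- disc (a joint): how far the sprung disc is pressed down, in m: 0 is up, 0.012 is down on its stop; it starts to move at about 0.6 N and needs about 2.4 N half-way and 4.2 N at the stop (300 N/m)
- stand: fixed probe stand: steel foot 95 x 80 mm, flat upright, and a pocket open at the top (floor 128, side walls 151, front lip 140 mm above the worktop). A 14 mm slot in its floor and front lip lets the rod out: lift the probe 25 mm or more and draw it out to the front, or lift it straight out by 140 mm. Origin: underside of the foot, below the pocket's centre; front = -x side, z up
- probe_grip (a point): probe thermometer, 60 g, upright in the stand, rod down, display to the stand's front: flat body 117 mm long (y), 38 wide (x), 16 thick (z), 3.6 mm rod from its lower end. The point: a place to grip, mid width and thickness, 42 mm below the upper end, about 203 mm above the worktop at the start; y points up, away from the tip, z out of the display
- probe_tip (a point): the rounded end of the probe's rod: 185 mm below the grip point along the probe's y axis and 8 mm to the side of it along the probe's -x axis; same axes as the grip point
- timer: round kitchen timer 62 mm across, 54 mm high, a bystander; origin at the centre of its underside; behind it a ladle and pans hang from a rail, 0.65 m and more ahead of the robot: keep the hand nearer than that
- bowl: small steel bowl 115 mm across, 38 mm high, a bystander; origin at the centre of its underside
- salt: steel shaker 69 mm across, 96 mm high, a bystander; origin at the centre of its underside
- mill: pepper mill 58 mm across, 170 mm high, a bystander; origin at the centre of its underside
- oil: squeeze bottle 45 mm across, 178 mm high, a bystander; origin at the centre of its underside
Things that resemble listed ones, but are neither listed nor needed, are in the scene too. Leave any blue look-alike of the stand alone.

How it is judged:
By the outcome, as a careful person would: the job done as asked, in the order asked, and still so for the second after the job is handed in, while the arm keeps its last pose, push and grip.
It also fails if it takes over 64 s, if anything falls off the work surface, if the arm or the gripper's body presses on something with over 40 N, if the wrist force passes 120 N, or if a joint passes its speed limit or range.

## Working session

There is one attempt and no reset: what is moved stays moved. The work goes in short steps, each a Python script; the robot and the scene stay as the last script left them, time stands still between calls to the robot, and variables do not carry over. Pictures are saved under pics/ and viewed, at most 10 in all, crops included, and the job is handed in when it is done.

```bash
mkdir -p pics && ls
python3 - <<'E'
from bench import arm, grip, kinematics, imaging, workorder
import cv2,numpy as np
for n in ("side","top","wrist"):
    im=imaging.read_camera(n); cv2.imwrite(f"pics/{n}0.png",im[:,:,::-1])
    p=imaging.camera_params(n); R=cv2.Rodrigues(np.array(p["rvec"],float))[0]
    print(n,np.array(p["camera_matrix"]).round(1).tolist(),"C",(-R.T@np.array(p["tvec"]).ravel()).round(3),"fwd",R[2].round(3),list(p))
s=arm.state();print(s["time_s"],s["tool_pos"],s["tcp_rot"])
a=cv2.resize(cv2.imread("pics/side0.png"),None,fx=1.25,fy=1.25);b=cv2.resize(cv2.imread("pics/top0.png"),None,fx=1.25,fy=1.25)
cv2.imwrite("pics/side0b.png",a);cv2.imwrite("pics/top0b.png",b)
E
```

```text
pics
side [[380.5, 0.0, 320.8], [0.0, 380.5, 206.7], [0.0, 0.0, 1.0]] C [ 0.474 -1.12   0.976] fwd [ 0.046  0.831 -0.555] ['camera_matrix', 'rvec', 'tvec']
top [[394.8, 0.0, 322.9], [0.0, 394.8, 205.1], [0.0, 0.0, 1.0]] C [0.027 0.365 1.854] fwd [ 0.278 -0.129 -0.952] ['camera_matrix', 'rvec', 'tvec']
wrist [[309.7, 0.0, 317.3], [0.0, 309.7, 200.1], [0.0, 0.0, 1.0]] C [ 0.317 -0.573  0.373] fwd [-0.3   -0.117 -0.947] ['camera_matrix', 'rvec', 'tvec']
0.15 [ 0.24081551 -0.60323245  0.23033103] [ 9.82025999e-01  1.88743932e-01 -8.08577373e-05 -8.11105005e-04]
```

View pics/top0b.png

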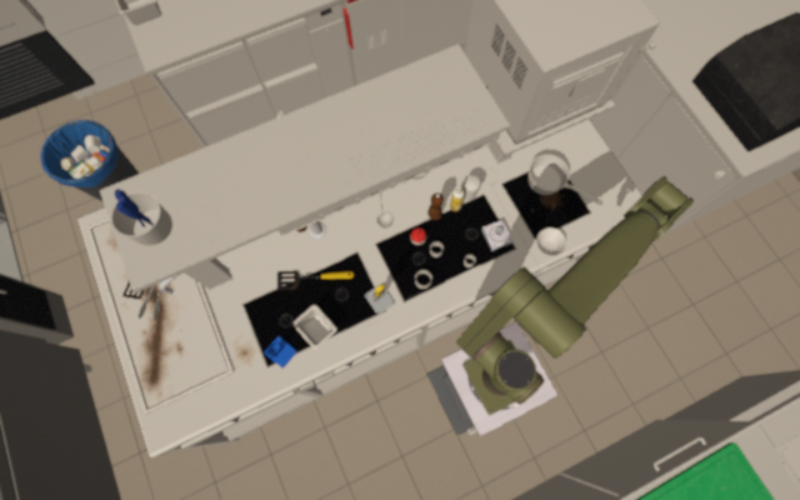

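View pics/side0b.png

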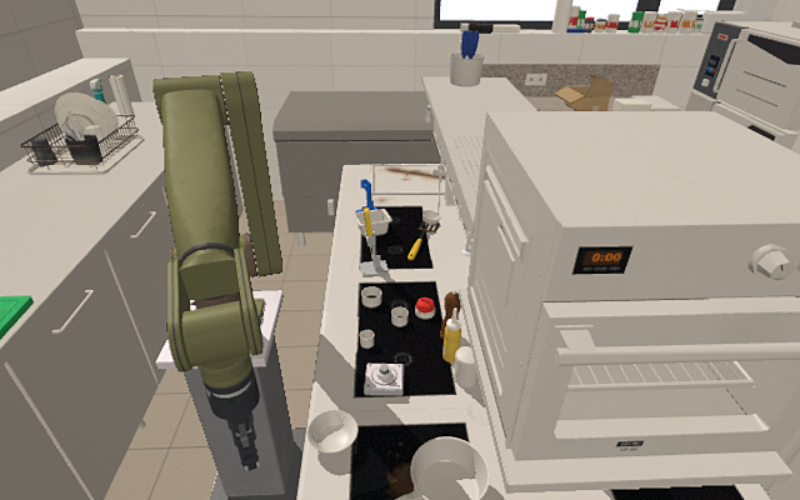

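The top view (at 1.25×) shows:
- **Rings:** three candidates at (423,279), (437,249) and (470,261).
- **Block:** at (498,235).
- **Real stand with yellow probe:** at (379,297).
- **Blue look-alike:** at (279,350).
- **Timer:** red, at (418,237).
- **Bottles:** around (437–472, 185–207).

In the side view, the rings are at (372,297), (400,316) and (367,339), the block at (384,378), and the stand at (372,240). I'll check the choice of ring in an enlarged crop.

```bash
cat > h.py <<'E'
from bench import arm, grip, kinematics, imaging, workorder
import cv2, numpy as np
from scipy.spatial.transform import Rotation as Rn
def cam(n):
    p=imaging.camera_params(n); R=cv2.Rodrigues(np.array(p["rvec"],float))[0]; t=np.array(p["tvec"],float).ravel()
    return np.array(p["camera_matrix"],float),R,t
def ray(c,uv,fish=False):
    K,R,t=c; a=np.array([(uv[0]-K[0,2])/K[0,0],(uv[1]-K[1,2])/K[1,1]])
    if fish:
        r=np.hypot(*a); d=np.r_[a/r*np.sin(r),np.cos(r)] if r>1e-9 else np.array([0,0,1.])
    else: d=np.r_[a,1]
    return -R.T@t, R.T@(d/np.linalg.norm(d))
def onz(c,uv,z,fish=False):
    o,d=ray(c,uv,fish); return o+d*(z-o[2])/d[2]
def tri(rays):
    A=sum(np.eye(3)-np.outer(d,d) for o,d in rays); b=sum((np.eye(3)-np.outer(d,d))@o for o,d in rays)
    return np.linalg.solve(A,b)
def proj(c,P,fish=False):
    K,R,t=c; q=R@np.asarray(P,float)+t
    if fish:
        r=np.hypot(q[0],q[1]); th=np.arctan2(r,q[2]); a=q[:2]/max(r,1e-12)*th
    else: a=q[:2]/q[2]
    return a*K[0,0]+K[:2,2]
def down(yaw):  # tool z down; tool y axis along (cos yaw, sin yaw)
    y=np.array([np.cos(yaw),np.sin(yaw),0]); z=np.array([0,0,-1.]); x=np.cross(y,z)
    return Rn.from_matrix(np.c_[x,y,z]).as_quat()
E
python3 - <<'E'
from h import *
t=cv2.imread("pics/top0.png");s=cv2.imread("pics/side0.png")
a=cv2.resize(t[140:260,280:440],None,fx=5,fy=5,interpolation=cv2.INTER_CUBIC)[:, :]
b=cv2.resize(s[135:335,255:395],None,fx=4,fy=3,interpolation=cv2.INTER_CUBIC)
cv2.imwrite("pics/topc.png",a);cv2.imwrite("pics/sidec.png",b)
c=cam("top");cs=cam("side")
f=lambda n,u,v,z:print(n,onz(c,(u/1.25,v/1.25),z).round(3))
for n,u,v,z in [("ringA",423,278,.036),("ringB",437,249,.036),("ringC",470,261,.036),("block",498,233,.05),("stand",379,300,0),("probe",382,288,.23),("timer",418,237,.05),("bowl",551,240,.02),("salt",472,185,.1),("oil",457,195,.17),("mill",436,200,.17)]: f(n,u,v,z)
E
```

```text
ringA [0.447 0.089 0.036]
ringB [ 0.528 -0.012  0.036]
ringC [ 0.429 -0.105  0.036]
block [ 0.479 -0.253  0.05 ]
stand [0.451 0.274 0.   ]
probe [0.431 0.259 0.23 ]
timer [0.6   0.035 0.05 ]
bowl [ 0.37  -0.437  0.02 ]
salt [ 0.686 -0.242  0.1  ]
oil [ 0.648 -0.148  0.17 ]
mill [ 0.664 -0.068  0.17 ]
```

View pics/topc.png

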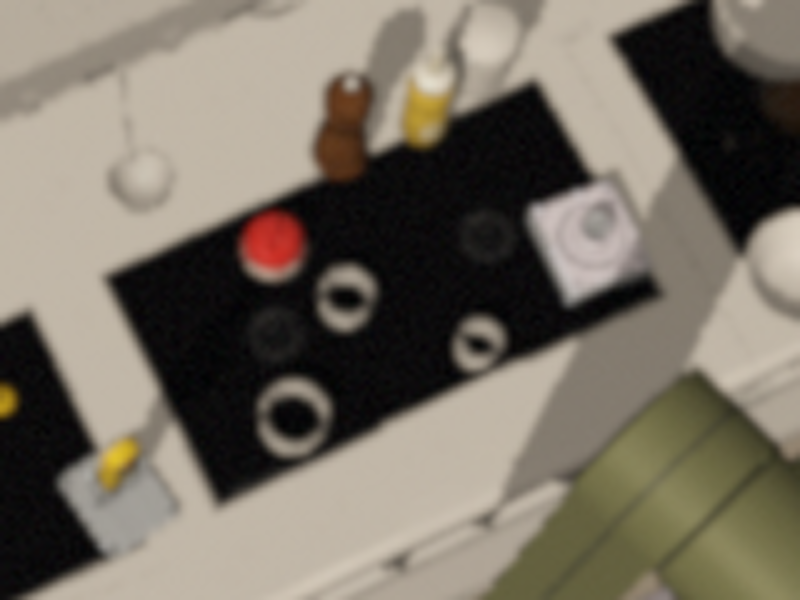

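View pics/sidec.png

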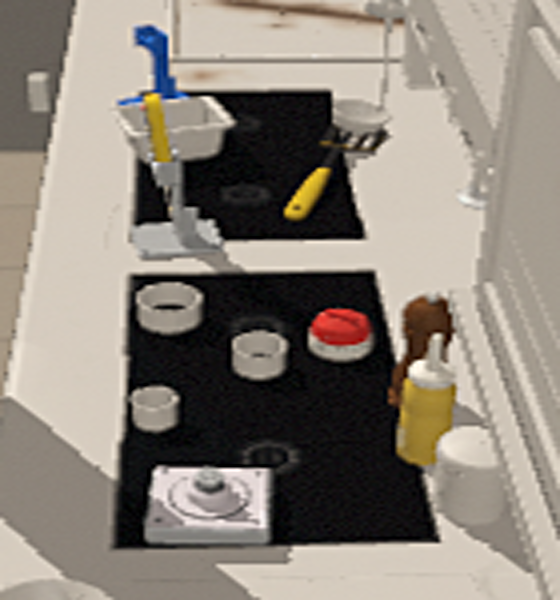

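The crops settle the rings: the largest is at top (338,223), the smallest at (376,209), and the middle one at top (349,200) or side (320,254), which puts it near (0.528, −0.012). The block is at (398,188). Ring look-alikes such as the hob marks are flat. The stand to use is the grey one with the yellow probe, not the blue one. Next I'll take wrist views of the block and the ring.

Run:
```python
from h import *
import pickle
q=down(np.radians(123)); 
print([None if (j:=kinematics.solve_ik(p,q)) is None else j for p in ([.479,-.253,.24],[.528,-.012,.15],[.528,-.012,.005])])
def shot(n):
    c=cam("wrist"); im=imaging.read_camera("wrist"); cv2.imwrite(f"pics/{n}.png",im[:,:,::-1]); pickle.dump(c,open(f"pics/{n}.pkl","wb"))
    return im[:,:,::-1]
arm.move_ptp([.479,-.253,.24],q); a=shot("w_block")
arm.move_ptp([.528,-.012,.17],q); b=shot("w_ring")
print(arm.state()["time_s"])
cv2.imwrite("pics/w1.png",np.vstack([cv2.resize(x[50:350,120:520],(800,600))[::1] for x in (a,)]))
cv2.imwrite("pics/w2.png",cv2.resize(b[50:350,120:520],(800,600)))
for n,P in (("w_block",[.479,-.253,.063]),("w_ring",[.528,-.012,.036])): print(n,proj(pickle.load(open(f"pics/{n}.pkl","rb")),P,True))
```

```text
[array([-5.85047590e-01, -1.22306926e-01,  1.88191522e+00, -4.44089210e-16,
        1.38198436e+00, -2.73180257e+00]), array([-1.24387340e-01, -8.10402147e-02,  1.99926439e+00, -4.44089210e-16,
        1.22336848e+00, -2.27114232e+00]), array([-1.24387340e-01,  1.15563299e-01,  2.07806415e+00, -4.44089210e-16,
        9.47965204e-01, -2.27114232e+00])]
3.5083
w_block [317.23279551 178.01378727]
w_ring [318.15988059 189.27765664]
```

View pics/w1.png

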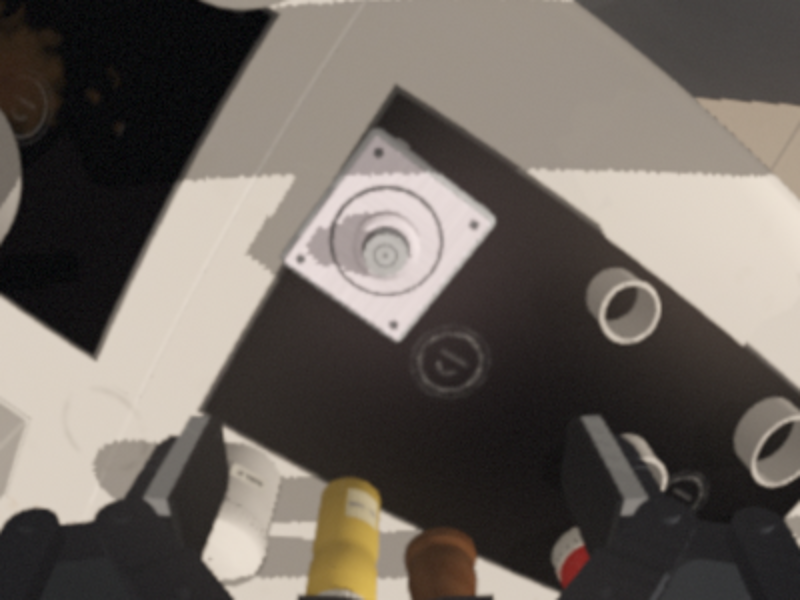

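View pics/w2.png

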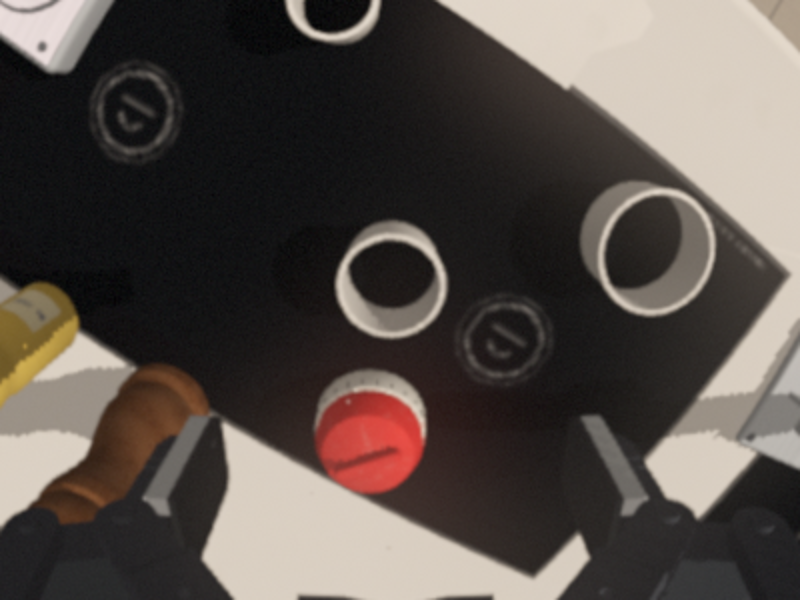

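In the block view the disc dot is at crop (385,255), full-image (312.5,177.5). In the ring view the middle ring's rim centre is at crop (391.5,286), full-image (315.8,193). The timer lies across the closing line, so both fingers are clear. I'll grasp the ring now.

Run:
```python
from h import *
import pickle
L=lambda n:pickle.load(open(f"pics/{n}.pkl","rb"))
full=lambda u,v:(120+u/2,50+v/2)
disc=onz(L("w_block"),full(385,255),.063,True); ring=onz(L("w_ring"),full(391.5,286),.036,True)
cc=[onz(L("w_block"),full(*p),.030,True) for p in ((380,137),(494,216),(399,338),(285,262))]
print("disc",disc.round(4),"ring",ring.round(4),"block corners mean",np.mean(cc,0).round(4))
print("ring other cams",onz(cam("top"),(349.2,199.6),.036))
np.save("disc.npy",disc)
q=down(np.radians(123))
arm.move_l([ring[0],ring[1],.17],vel=.1); print(arm.move_l([ring[0],ring[1],.006],vel=.12,contact_N=8))
grip(.03,30); s=arm.state(); print(s["gripper_width"],s["gripper_force"],s["tool_pos"])
arm.move_l([ring[0],ring[1],.18],vel=.15)
arm.move_l([disc[0],disc[1],.17],vel=.2)
c=cam("wrist"); im=imaging.read_camera("wrist")[:,:,::-1]; cv2.imwrite("pics/w_held.png",im); pickle.dump(c,open("pics/w_held.pkl","wb"))
cv2.imwrite("pics/w3.png",cv2.resize(im[100:400,120:520],(800,600)))
s=arm.state(); print(s["time_s"],s["gripper_width"],s["tool_pos"],s["contact_force"])
```

```text
disc [ 0.4813 -0.2575  0.063 ] ring [ 0.5323 -0.0119  0.036 ] block corners mean [ 0.4798 -0.2562  0.03  ]
ring other cams [ 0.52681215 -0.00955085  0.036     ]
False
0.04954218011460651 31.102037123728223 [ 0.53278254 -0.01198936  0.00671741]
8.4667 0.0493271447935997 [ 0.48146995 -0.25673744  0.16998102] [0.23915654 0.11048697 0.17407827]
```

View pics/w3.png

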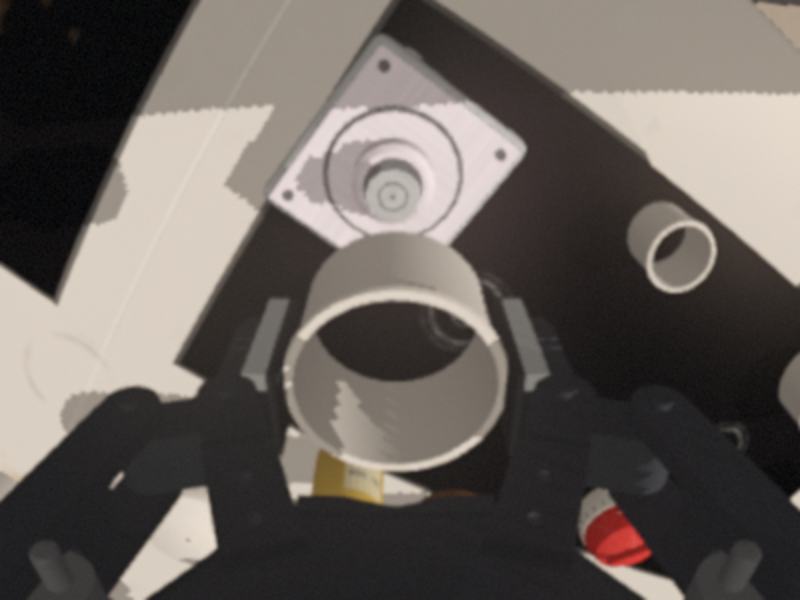

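The ring is held upright. Its rim extents in the crop are u 284–507 and v 288–470, and the disc dot is at crop (391,196). I'll fit both and work out the correction.

Run:
```python
from h import *
import pickle
from scipy.optimize import least_squares
c=pickle.load(open("pics/w_held.pkl","rb")); tcp=np.array([.48147,-.25674,.16998])
full=lambda u,v:np.array((120+u/2,100+v/2))
disc=onz(c,full(391.5,196),.063,True)
a=np.linspace(0,2*np.pi,90)
def ext(p):
    q=np.array([proj(c,[p[0]+.0255*np.cos(t),p[1]+.0255*np.sin(t),p[2]],True) for t in a])
    return np.r_[q.min(0),q.max(0)]
obs=np.r_[full(284,288),full(507,470)]
for z in (None,.1993):
    r=least_squares(lambda p:ext(p if z is None else [p[0],p[1],z])-obs,[*tcp[:2],.2],x_scale=.01)
    print(r.x,r.fun.round(2))
    x=np.array([-np.sin(np.radians(123)),np.cos(np.radians(123))]);y=np.array([np.cos(np.radians(123)),np.sin(np.radians(123))])
    d=r.x[:2]-tcp[:2]; print("ring-TCP tool x,y",d@x,d@y)
print("disc",disc,"old",np.load("disc.npy"))
```

```text
[ 0.48178653 -0.25623973  0.19775744] [-0.32  0.36  0.32 -0.45]
ring-TCP tool x,y -0.0005379328052955831 0.00024717021335307095
[ 0.48099535 -0.25676002  0.2       ] [-1.04 -0.    1.04  0.3 ]
ring-TCP tool x,y 0.00040897966173762635 0.00024172833685677687
disc [ 0.48157784 -0.25796769  0.063     ] old [ 0.48125918 -0.25754198  0.063     ]
```

The held ring is centred on the TCP to about 0.5 mm, and the disc is at (0.4815, −0.2577). I'll lower it guarded.

Run:
```python
from h import *
x,y=.4815,-.2577
arm.move_l([x,y,.08],vel=.12)
hit=arm.move_l([x,y,.037],vel=.04,contact_N=5)
s=arm.state(); print(hit,s["tool_pos"],s["contact_force"],s["time_s"],s["gripper_width"])
```

```text
True [ 0.48104651 -0.25744862  0.03979528] [-1.30461397  0.96287434  4.86880873] 10.2917 0.049513994121721264
```

Run:
```python
from h import *
import pickle
q=down(np.radians(123))
grip(.08)
arm.move_l([.4812,-.2575,.20],vel=.15)
def shot(n):
    c=cam("wrist"); im=imaging.read_camera("wrist")[:,:,::-1]; cv2.imwrite(f"pics/{n}.png",im); pickle.dump(c,open(f"pics/{n}.pkl","wb")); return im
a=shot("w_seat")
arm.move_ptp([.43,.25,.37],q); b=shot("w_stand")
cv2.imwrite("pics/w4.png",np.hstack([cv2.resize(a[80:330,220:420],(400,500)),cv2.resize(b[80:330,220:420],(400,500))]))
c=pickle.load(open("pics/w_seat.pkl","rb"))
print("expected rim ctr, disc",proj(c,[.4815,-.2577,.069],True),proj(c,[.4815,-.2577,.063],True),arm.state()["time_s"])
```

```text
expected rim ctr, disc [315.16410089 191.57499022] [315.16502613 189.70759601] 13.9667
```

View pics/w4.png

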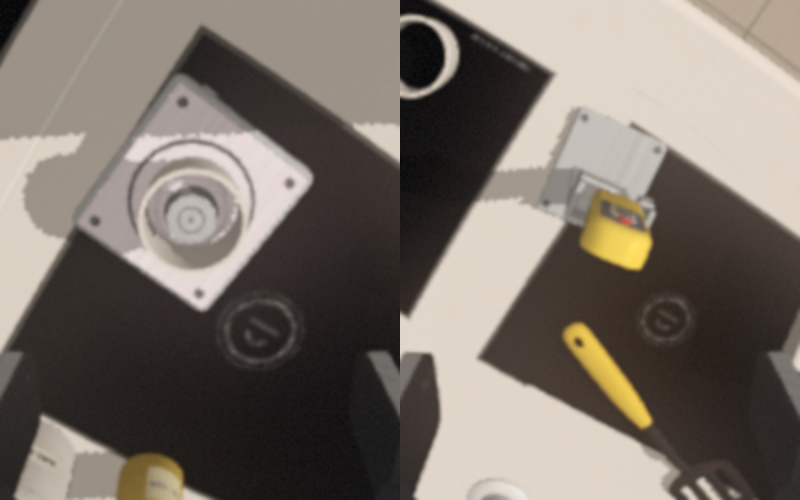

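Left half: the ring sits level around the disc, with its rim centre at about (316,188.5) against an expected (315,191.6). Right half: the stand foot corners are at crop (575,108), (667,150) and (541,205). The yellow probe's top is near (615,240) and its display faces the robot side. I'll enlarge the stand.

Run:
```python
from h import *
b=cv2.imread("pics/w_stand.png"); cv2.imwrite("pics/w5.png",cv2.resize(b[128:222,280:360],None,fx=6,fy=6,interpolation=cv2.INTER_CUBIC))
```

```text
(no output)
```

View pics/w5.png

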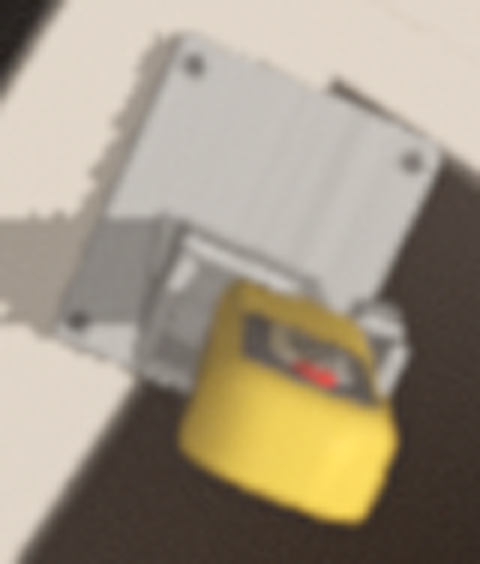

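Run:
```python
from h import *
import pickle
c=pickle.load(open("pics/w_stand.pkl","rb")); f=lambda u,v:(280+u/6,128+v/6)
P=[onz(c,f(*p),.006,True) for p in ((440,160),(178,35),(62,330))]
for p in P: print(p.round(4))
for d in (P[1]-P[0],P[2]-P[1]): print(np.linalg.norm(d),np.degrees(np.arctan2(d[1],d[0])))
top=onz(c,f(288,445),.245,True); print("top",top)
q=down(np.radians(123)); x=np.array([-np.sin(np.radians(123)),np.cos(np.radians(123))])
t=top[:2]-.08*x
for k in range(2):
    (arm.move_ptp([*t,.37],q) if k==0 else arm.move_l([*t,.37],vel=.1))
    c=cam("wrist"); im=imaging.read_camera("wrist")[:,:,::-1]
    hsv=cv2.cvtColor(im,cv2.COLOR_BGR2HSV); m=cv2.inRange(hsv,(18,120,80),(35,255,255))
    uv0=proj(c,[*top[:2],.245],True)
    n,lab,st,ce=cv2.connectedComponentsWithStats(m)
    i=min((i for i in range(1,n) if st[i][4]>80),key=lambda i:np.hypot(*(ce[i]-uv0)))
    cnt=np.argwhere(lab==i)[:,::-1].astype(np.float32); W=np.array([onz(c,p,.245,True)[:2] for p in cnt],np.float32)
    r=cv2.minAreaRect(W*1000); print(r,st[i],uv0)
    top[:2]=np.array(r[0])/1000; t=top[:2]-.082*x; print("cam",-c[1].T@c[2])
cv2.imwrite("pics/w6f.png",im); pickle.dump(c,open("pics/w6f.pkl","wb"))
u,v=proj(c,[*top[:2],.245],True).astype(int)
cv2.imwrite("pics/w6.png",cv2.resize(im[v-40:v+40,u-50:u+50],None,fx=6,fy=6,interpolation=cv2.INTER_CUBIC)); print(u,v,arm.state()["time_s"])
```

```text
[0.4043 0.3044 0.006 ]
[0.4146 0.225  0.006 ]
[0.5028 0.2422 0.006 ]
0.0801312662565689 -82.61262664981747
0.08987537904071485 11.082892440888257
top [0.43254728 0.26271482 0.245     ]
((434.4176330566406, 264.4339294433594), (19.286170959472656, 29.754392623901367), 9.180037498474121) [300  92  36  30 720] [317.5063162 102.6031584]
cam [0.43088999 0.26103471 0.51150922]
((434.7901306152344, 264.7762451171875), (20.07726287841797, 29.96254539489746), 9.146154403686523) [299  87  36  31 733] [317.11249997 100.585331  ]
cam [0.4332016  0.26352336 0.51306498]
317 101 14.7667
```

View pics/w6.png

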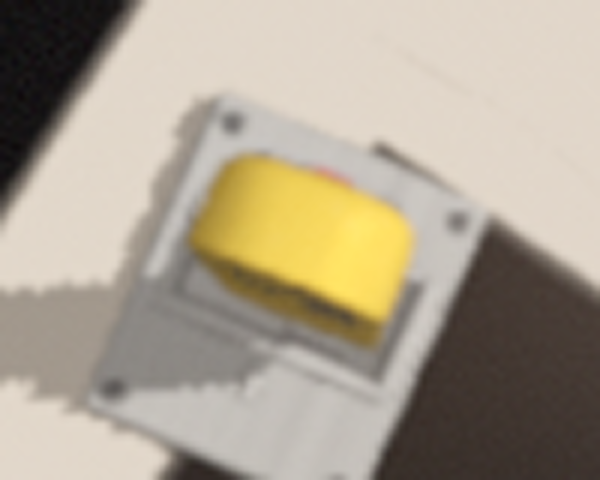

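The probe's top face is centred near (0.434, 0.265), and both foot edges give a stand yaw of about 9.2° with the front toward the robot. I've used all ten picture views, so from here I'll measure by code. I'll grip across the 38 mm width, lift straight out, and take wrist shots at several places. Whatever stays constant across those shots is the hand and the rod.

Run:
```python
from h import *
import pickle
q=down(np.radians(99.2)); x,y=.434,.2648
arm.move_ptp([x,y,.335],q); grip(.08)
print(arm.move_l([x,y,.184],vel=.12,contact_N=6))
s=arm.state(); print(s["tool_pos"],s["contact_force"]); f0=np.array(s["contact_force"])
grip(.02,50); s=arm.state(); print("w",s["gripper_width"],s["gripper_force"],s["tool_pos"],np.array(s["contact_force"])-f0,s["wrist_torque"])
arm.move_l([x,y,.33],vel=.1); s=arm.state(); print("lift",s["gripper_width"],np.array(s["contact_force"])-f0,s["wrist_torque"])
A=np.array([x,y,.33]); B=np.array([.4815,-.2577,.31]); ims=[]
for k in np.linspace(0,1,7):
    arm.move_l(A+k*(B-A),vel=.2); c=cam("wrist"); ims.append(imaging.read_camera("wrist")[:,:,::-1])
s=arm.state(); T=np.array(s["tool_pos"]); np.save("pics/ims.npy",np.array(ims)); pickle.dump((c,T,s["tcp_rot"]),open("pics/end.pkl","wb"))
Y=np.array([np.cos(np.radians(99.2)),np.sin(np.radians(99.2)),0])
for d in (0,.04,.08,.12,.16,.166): print(d,proj(c,T+.008*Y-[0,0,d],True).round(1))
print(s["time_s"],T,Rn.from_quat(s["tcp_rot"]).as_matrix().round(4))
sd=np.array(ims).astype(float).std(0).mean(2)
u0,v0=proj(c,T+.008*Y-[0,0,.166],True).astype(int)
np.set_printoptions(linewidth=250)
print(u0,v0); print(sd[v0-16:v0+24:2,u0-20:u0+20].round().astype(int))
```

```text
False
[0.4345978  0.26508738 0.18510509] [-0.51840497  0.49083758 -0.01767189]
w 0.031621154911283256 48.35475391559157 [0.43408706 0.26621158 0.18472667] [0.25911813 4.48564199 2.00864339] [1.19975661 0.22868952 0.04361102]
lift 0.031231218699196747 [ 0.67713712 -0.48549061 -0.50590526] [-0.01398354  0.0055406   0.00055818]
0 [333.1 262.7]
0.04 [330.1 231.5]
0.08 [328.  209.9]
0.12 [326.5 194.2]
0.16 [325.3 182.2]
0.166 [325.1 180.7]
23.1333 [ 0.48154904 -0.25660621  0.3101056 ] [[-9.870e-01 -1.608e-01  1.000e-04]
 [-1.608e-01  9.870e-01  6.000e-04]
 [-2.000e-04  6.000e-04 -1.000e+00]]
325 180
[[63 61 60 66 69 68 66 65 68 68 65 63 64 67 67 65 64 65 66 67 68 71 74 73 71 71 72 73 73 74 78 79 78 77 75 79 84 84 85 82]
 [59 61 62 66 68 68 66 65 65 67 67 67 68 68 66 64 64 65 66 68 71 71 71 71 70 71 74 73 75 76 76 78 78 76 77 83 85 86 85 82]
 [58 55 52 52 55 59 60 60 56 56 56 56 56 56 55 58 58 58 57 58 63 65 66 66 67 68 70 71 71 70 75 80 77 75 79 84 86 86 84 80]
 [62 61 61 60 60 60 59 57 57 56 57 55 55 56 57 59 58 55 53 56 64 66 67 69 71 70 69 65 64 71 76 74 73 78 81 83 84 85 85 77]
 [67 6
[... 1262 characters left out ...]
55 58 57 57 63 67 71 72 72 72 72 73 74 72 71 66 60 56 61 68 70 68 65 64 62 65 64 56]
 [38 38 39 40 40 39 39 39 38 39 39 39 38 39 40 44 47 51 52 54 55 58 62 65 68 68 68 70 70 72 72 71 69 66 60 59 59 63 59 50]
 [50 49 50 51 50 50 49 49 50 50 50 51 51 49 51 54 57 58 57 58 58 58 59 59 58 59 59 59 61 63 64 64 64 62 57 55 58 56 47 42]
 [54 53 54 54 54 54 52 52 52 53 52 52 53 52 52 47 41 44 54 60 61 61 62 61 61 60 60 60 60 60 58 60 63 66 65 61 58 49 42 41]
 [61 62 62 61 60 56 44 30 23 21 18 19 21 23 19 10  8 12 28 41 42 42 42 43 42 41 42 44 47 50 51 54 57 58 53 48 51 53 53 53]
 [62 62 63 62 61 52 36 24 17 12 12 12 16 20 16  5  3  6 18 34 41 42 41 40 42 48 56 59 59 60 61 61 62 60 60 59 61 62 61 62]]
```

Run:
```python
from h import *
import pickle
ims=np.load("pics/ims.npy").astype(float); c,T,_=pickle.load(open("pics/end.pkl","rb"))
sd=ims.std(0).mean(2); g=ims.mean(3)
for v in range(160,236,3):
    p=sd[v-1:v+2].mean(0)
    # rod contrast: centre minus sides at u in 312..336 for best u
    best=max(range(312,338),key=lambda u:(p[u-5]+p[u+5])/2-p[u])
    # per-image contrast mean abs
    print(v,best,round((p[best-5]+p[best+5])/2-p[best],1),"sd",round(p[best],1),"gray per im @321", (g[:,v-1:v+2,320:322].mean((1,2))).round().astype(int),"side", (g[:,v-1:v+2,[314,328]].mean((1,2))).round().astype(int))
```

```text
160 325 9.0 sd 60.3 gray per im @321 [190  54  41  35  34  41 180] side [188 131  41  36  35  40 162]
163 323 4.2 sd 66.4 gray per im @321 [190  55  39  33  32  39 172] side [188 132  41  34  33  39 169]
166 321 5.1 sd 63.1 gray per im @321 [184  55  39  33  31  40 173] side [182 131  66  32  32  39 164]
169 323 6.2 sd 54.9 gray per im @321 [147  57  71  31  30  39 185] side [145 130  92  32  31  40 167]
172 322 16.7 sd 51.6 gray per im @321 [165  60 123  30  30  38 166] side [160 131 165  31  30  38 165]
175 322 9.3 sd 57.2 gray per im @321 [167  72 171  30  29  38 137] side [158 131 125  28  29  38 136]
178 321 17.0 sd 49.3 gray per im @321 [167  83  83  28  28  40 127] side [166 129  74  28  27  46 169]
181 321 17.4 sd 55.7 gray per im @321 [152  99  37  29  28  46 170] side [166 129  37  26  27  55 203]
184 321 11.2 sd 67.9 gray per im @321 [138 116  35  27  25  62 221] side [154 128  37  27  26  38 223]
187 320 9.2 sd 70.1 gray per im @321 [136 138  36  27  27  63 223] side [151 103  35  27  26  36 225]
190 334 16.8 sd 53.6 gray per im @321 [128 123  34  24  25  54 222] side [13
[... 850 characters left out ...]
 sd 2.9 gray per im @321 [163 163 159 158 157 158 160] side [ 51 148  36  24  24  32  48]
220 321 54.0 sd 2.8 gray per im @321 [165 165 162 160 160 161 163] side [ 51 158  35  26  27  30  49]
223 321 37.4 sd 2.3 gray per im @321 [153 152 149 147 147 148 150] side [ 76 154  66  60  61  63  74]
226 336 19.1 sd 13.0 gray per im @321 [117 115 111 108 108 109 114] side [117 117 111 108 109 110 113]
229 337 18.9 sd 2.4 gray per im @321 [116 114 111 108 108 109 113] side [118 117 114 110 110 111 116]
232 337 6.1 sd 2.3 gray per im @321 [118 116 112 110 109 110 115] side [119 118 114 111 111 112 116]
235 337 1.6 sd 2.2 gray per im @321 [118 117 114 111 111 112 115] side [121 119 116 113 113 113 118]
```

The rod is steady in the hand. It is visible from (321,224) down to a tip at (321,199.5), where an upright rod would end at (325,181). So it leans about 6° about the closing axis. I'll fit this and check it against the side camera.

```bash
cat > fit.py <<'E'
from h import *
from scipy.optimize import least_squares
def rodpix(g,v0,v1,half=8,uc=321):
    out=[]
    for v in range(v0,v1+1):
        p=g[v,uc-half:uc+half+1]; b=np.median(p); w=np.clip(p-b-25,0,None)
        if w.sum()>30: out.append(((w*np.arange(uc-half,uc+half+1)).sum()/w.sum(),v,w.sum()))
    return np.array(out)
def probe(p,s,T,R,x=.008):   # p: tilt about tool y, tilt about tool x, dy ; s below grip point
    return T+R@(np.array([0,p[2],-.0185])+Rn.from_euler("yx",p[:2]).apply([0,x,s]))
def fit(c,T,R,top,bot,tip):  # two rod pixels (top of visible rod, low rod) and tip pixel
    def res(p):
        us=[]
        for uv in (top,bot):
            a,b=proj(c,probe(p,.09,T,R),True),proj(c,probe(p,.18,T,R),True)
            us.append(a[0]+(b[0]-a[0])*(uv[1]-a[1])/(b[1]-a[1])-uv[0])
        return np.r_[us,proj(c,probe(p,.185,T,R),True)[1]-tip[1]]
    return least_squares(res,[0,0,0],x_scale=[.05,.05,.003])
E
python3 - <<'E'
from fit import *
import pickle
ims=np.load("pics/ims.npy").astype(float); c,T,q=pickle.load(open("pics/end.pkl","rb")); R=Rn.from_quat(q).as_matrix()
g=ims[3:5].mean((0,3))
r=rodpix(g,194,224); print(r[::3].round(2))
k=(r[:,1]>=203)&(r[:,1]<=221); L=np.polyfit(r[k,1],r[k,0],1); print("line",L)
u=lambda v:np.polyval(L,v)
f=fit(c,T,R,(u(221),221),(u(203),203),(u(199),198.8)); print("deg",np.degrees(f.x[:2]),"dy",f.x[2],f.fun)
print("tip rel TCP (tool)",R.T@(probe(f.x,.185,T,R)-T))
for s in (.070,.075,.08): print("body front edge",proj(c,T+R@(np.array([0,f.x[2],-.0185])+Rn.from_euler("yx",f.x[:2]).apply([.008,0,s])),True))
# side camera: yellow body
im=imaging.read_camera("side")[:,:,::-1]; cv2.imwrite("pics/side2.png",im); cs=cam("side")
G=probe(f.x,0,T,R,0)
for s in (-.04,0,.075,.185): print("side pix fit",s,proj(cs,probe(f.x,s,T,R,0)).round(1),"upright",proj(cs,G-[0,0,s]).round(1))
m=cv2.inRange(cv2.cvtColor(im,cv2.COLOR_BGR2HSV),(18,110,60),(36,255,255)); u0,v0=proj(cs,G).astype(int)
for v in range(v0-14,v0+34,2):
    w=np.flatnonzero(m[v,u0-25:u0+25])+u0-25; 
    if len(w): print(v,w.min(),w.max(),len(w))
gr=im.mean(2).astype(int); np.set_printoptions(linewidth=250)
v1=int(proj(cs,probe(f.x,.08,T,R))[1]); print(u0,v1); print(gr[v1:v1+42:2,u0-16:u0+18])
E
```

```text
[[321.22 199.   109.83]
 [321.34 202.   326.  ]
 [321.09 205.   336.5 ]
 [321.04 208.   351.83]
 [320.92 211.   378.5 ]
 [320.88 214.   407.  ]
 [320.83 217.   434.67]
 [320.77 220.   441.  ]
 [320.7  223.   223.33]]
line [-2.39048934e-02  3.26002257e+02]
deg [-6.02142284 -1.06413392] dy -0.00748106748886818 [ 0.00000000e+00  0.00000000e+00 -8.52651283e-14]
tip rel TCP (tool) [-0.01940656  0.00393434  0.165299  ]
body front edge [308.67737419 223.51008872]
body front edge [308.99528673 221.41880645]
body front edge [309.29955644 219.41823039]
side pix fit -0.04 [305.4 218. ] upright [306.8 217.6]
side pix fit 0 [307.  229.2] upright [307.  229.2]
side pix fit 0.075 [309.7 248.9] upright [307.2 249.7]
side pix fit 0.185 [313.4 275.2] upright [307.4 277.1]
235 312 312 1
237 305 312 8
239 306 312 7
241 306 312 7
243 306 313 8
245 307 313 7
247 307 313 7
306 248
[[ 11  16  11  16  13  11  12   8   0   7  16   4   9  10   6   2   3  20  81 132 103  66  59  32  12  25  33  28  28  29  29  30  32  22]
 [ 15  12  14  16  14  15  14  18  15  15  14  10   7   9   5  12   9  10   1  84  89  42 
[... 1990 characters left out ...]
 14]
 [ 15  16  10   8   2   1  11   6   1   9   0  14   5  17   3  15  20  16  12  18  14  15  16  19  16  16  16  12  13  14  13  15  11  17]
 [ 19  16  12  16   8   3   9  10  12   6  12  12  12   9   2  16  21  18  16  18  20  15  15  11   7  22  18  35  30  22  37  44  44  34]
 [ 17  20  16  15  16  12  17  18  17  17  16  19  10  14  14  12   6  13   8  13  12  17  17  15  20  27  27  67  46  30  31  26  25  23]
 [ 13  17  24  15  19  13  16  15  14  13  18   2   0  86 119 131 186 199 175 168 105  24   0   4  17  39  67  37  13  18  33  25  26  36]
 [ 16  14  19  16  11  13  12   9   7   0 112 177 164 152 150 149 149 150 150 148 151 164 177 140  55  15  62  40  15  21  34  27  17  39]]
```

The side camera confirms the lean: the rod runs from (309.6,250) to a tip near (312.4,273), about 6–7°. I'll intersect the two viewing planes to get the rod axis without the model, rotate the hand upright, and measure again.

```bash
cat > meas.py <<'E'
from fit import *
import pickle
def side_rod(im,c,a,b):   # predicted 3D points a (upper), b (tip): returns line pts and tip pixel
    g=im.mean(2).astype(float); pa,pb=proj(c,a),proj(c,b); out=[]
    for v in range(int(pa[1])+4,int(pb[1])+8):
        uc=int(round(pa[0]+(pb[0]-pa[0])*(v-pa[1])/(pb[1]-pa[1]))); w=np.arange(uc-5,uc+6); p=np.clip(g[v,w]-45,0,None)
        out.append((v,(p*w).sum()/max(p.sum(),1),p.sum()))
    o=np.array(out); full=np.median(o[:8,2]); ok=o[:,2]>.5*full
    n=len(ok) if ok.all() else int(np.argmin(ok))
    L=np.polyfit(o[:n-1,0],o[:n-1,1],1); vt=o[n-1,0]+.5+(o[n,2]/full if n<len(o) else 0)-.25
    return L,(np.polyval(L,vt),vt),o
def axis(cw,wl,wv,cs,sl,sv):
    nw=np.cross(*[ray(cw,(np.polyval(wl,v),v),True)[1] for v in wv]); ns=np.cross(*[ray(cs,(np.polyval(sl,v),v))[1] for v in sv])
    d=np.cross(nw,ns); d/=np.linalg.norm(d); return d if d[2]<0 else -d
E
python3 - <<'E'
from meas import *
wl=np.array([-2.39e-2,326.002]); wt=(np.polyval(wl,198.8),198.8)
p0=np.array([np.radians(-6.02),np.radians(-1.06),-.0075]); cs=cam("side")
def measure(tag):
    s=arm.state(); T=np.array(s["tool_pos"]); R=Rn.from_quat(s["tcp_rot"]).as_matrix(); cw=cam("wrist")
    im=imaging.read_camera("side")
    sl,st,o=side_rod(im,cs,probe(p0,.08,T,R),probe(p0,.185,T,R))
    d=axis(cw,wl,(203,221),cs,sl,(st[1]-20,st[1])); tip=tri([ray(cw,wt,True),ray(cs,st)])
    print(tag,"dir",d.round(4),"tilt deg x,y",np.degrees(np.arcsin(d[:2])).round(2),"tip",tip.round(4),"model tip",probe(p0,.185,T,R).round(4),"toolframe tip",(R.T@(tip-T)).round(4),"sidetip",np.round(st,2),o[-12:,2].round())
    return T,R,d,tip
T,R,d,tip=measure("a")
corr,_=Rn.align_vectors([[0,0,-1]],[d]); Rn2=corr.as_matrix()@R
t=R.T@(tip-T); target=np.array([.4815,-.2577,tip[2]])
pos=target-Rn2@t; print("new tcp",pos)
arm.move_l(pos.tolist(),vel=.05,rot=Rn.from_matrix(Rn2).as_quat())
arm.hold(.3); T,R,d,tip=measure("b"); print(arm.state()["time_s"])
E
```

```text
a dir [ 0.0868  0.0332 -0.9957] tilt deg x,y [4.98 1.9 ] tip [ 0.4981 -0.2496  0.1531] model tip [ 0.5002 -0.2494  0.1449] toolframe tip [-0.0173  0.0041  0.1571] sidetip [312.39 271.37] [114.  74. 105.  17.   0.   0.   0.   0.   0.   0.   0.   0.]
new tcp [ 0.4787405  -0.25932998  0.31120882]
b dir [ 0.0181  0.0027 -0.9998] tilt deg x,y [1.04 0.16] tip [ 0.4813 -0.2577  0.156 ] model tip [ 0.4828 -0.2578  0.1449] toolframe tip [-0.0169  0.0041  0.1543] sidetip [307.19 272.58] [113.  59.  28.   0.   0.   0.   0.   0.   0.   0.   0.   0.]
23.8333
```

Run:
```python
from meas import *
p0=np.array([np.radians(-6.02),np.radians(-1.06),-.0075])
s=arm.state(); T=np.array(s["tool_pos"]); R=Rn.from_quat(s["tcp_rot"]).as_matrix()
d=probe(p0,1,T,R)-probe(p0,0,T,R); d/=np.linalg.norm(d); print("model tilt",np.degrees(np.arcsin(d[:2])))
corr,_=Rn.align_vectors([[0,0,-1]],[d]); R2=corr.as_matrix()@R; t=R.T@(probe(p0,.185,T,R)-T); q=Rn.from_matrix(R2).as_quat()
go=lambda z:(np.array([.4815,-.2577,z])-R2@t)
arm.move_l(go(.145).tolist(),vel=.05,rot=q); arm.move_l(go(.078).tolist(),vel=.08); arm.hold(.5)
f0=np.mean([(arm.hold(.05),arm.state()["contact_force"])[1] for _ in range(8)],0)
hit=arm.move_l(go(.045).tolist(),vel=.015,contact_N=1.5); arm.hold(.3)
F=[]
for _ in range(8): arm.hold(.05); F.append(arm.state()["contact_force"])
s=arm.state(); T=np.array(s["tool_pos"]); R=Rn.from_quat(s["tcp_rot"]).as_matrix()
print(hit,"f0",f0,"dF",np.mean(F,0)-f0,np.std(F,0),"model tip",T+R@t,s["time_s"],s["gripper_width"])
np.savez("st.npz",f0=f0,t=t,R2=R2)
cw=cam("wrist"); im=imaging.read_camera("wrist")[:,:,::-1]; cv2.imwrite("pics/w_press.png",im); pickle.dump(cw,open("pics/w_press.pkl","wb"))
cv2.imwrite("pics/side_press.png",imaging.read_camera("side")[:,:,::-1])
print("dot px if disc at .060",proj(cw,[.4815,-.2577,.060],True),"tip px",proj(cw,T+R@t,True))
np.set_printoptions(linewidth=250); print(im.mean(2).astype(int)[186:214:1,305:338])
```

```text
model tilt [0.84171858 0.13418389]
True f0 [ 0.22305581  0.0132623  -0.67390827] dF [ 0.41509703 -0.93320917  1.87274621] [0.30109671 0.49582455 0.57389069] model tip [ 0.48074386 -0.25718122  0.05779061] 27.9667 0.03143468001442564
dot px if disc at .060 [320.36197488 199.70236984] tip px [320.98205523 198.63053804]
[[163 151 147 157 177 192 186 168 162 156 141 125 108 101  98  96  96  99 102 107 119 135 151 158 159 156 152 149 144 141 145 157 171]
 [159 160 165 175 194 205 199 175 162 144 124 108  99 103 105 107 109 110 106  97  95 106 126 144 157 160 157 153 148 144 143 153 159]
 [160 167 176 190 208 214 202 171 146 128 122 127 137 149 153 157 157 159 156 137 114 100 104 119 139 156 159 157 151 148 144 147 155]
 [159 170 183 203 214 209 185 149 121 118 139 156 168 175 178 180 180 181 178 170 156 137 114 105 116 142 156 156 153 150 149 146 153]
 [159 170 188 210 213 189 145 116 124 145 166 180 185 186 186 186 185 185 184 183 182 170 153 135 107 119 143 154 153 151 149 148 154]
 [158 169 187 205 196 162 116 125 159 179 186 188 190 188 189 189 188 186 187 187 187 184 183 171 128 101 
[... 2299 characters left out ...]
151 159 179 199 169 129]
 [125 119 129 137 143 146 150 155 158 160 164 165 169 163 137 146 172 184 189 186 174 163 158 150 145 142 149 168 173 165 161 134 113]
 [149 127 122 126 133 142 144 145 150 154 158 160 162 158 135 149 173 186 186 177 162 156 150 145 142 144 150 168 165 142 123 114 110]
 [170 156 145 128 126 134 138 140 142 145 151 157 159 154 135 149 172 180 171 160 151 148 146 146 146 143 143 147 141 123 114 113 112]
 [182 178 169 152 145 143 139 132 133 139 147 154 156 150 133 151 172 171 155 147 143 141 141 144 142 133 124 121 119 113 113 112 113]
 [184 183 181 175 171 167 156 134 122 125 138 146 148 139 131 151 173 169 149 143 141 134 131 130 122 116 114 114 112 114 113 113 114]]
```

The mark's circle spans u 314.5–325.5 and v 193.5–203.5 in the wrist image, so its centre is about (320,198.6). The rod meets the disc at about (320.5,198), which is the middle of the mark. Next I'll set the depth by averaged force.

Run:
```python
from meas import *
z=np.load("st.npz"); f0=z["f0"]; t=z["t"]
def F(n=40):
    a=np.array([(arm.hold(.03),arm.state()["contact_force"])[1] for _ in range(n)])-f0; return a.mean(0),a.std(0)
def rep():
    f,sd=F(); s=arm.state(); T=np.array(s["tool_pos"]); R=Rn.from_quat(s["tcp_rot"]).as_matrix(); print("dF",f.round(2),sd.round(2),"tip",(T+R@t).round(4),"t",s["time_s"]); return f,T
f,T=rep()
T0=T.copy()
for _ in range(3):
    dz=np.clip((2.4-f[2])/300,-.003,.002)
    if abs(dz)<.0006: break
    T0[2]+=-dz; arm.move_l(T0.tolist(),vel=.01); f,T=rep()
```

```text
dF [ 0.32 -0.96  2.11] [0.47 0.54 0.5 ] tip [ 0.4807 -0.2571  0.0578] t 29.4
dF [0.18 0.58 2.22] [0.55 0.62 0.44] tip [ 0.4807 -0.2571  0.0568] t 30.9833
```

Run:
```python
from meas import *
im=imaging.read_camera("wrist").mean(2); old=np.load("pics/ims.npy")[6].mean(2); pr=cv2.imread("pics/w_press.png").mean(2)
for n,g in (("old",old),("press",pr),("now",im)): print(n,g[218:236:1,328:334].mean(1).astype(int),g[218:236,308:314].mean(1).astype(int))
# hand-fixed shift body region old->now
a=old[226:262,300:345].astype(np.float32); 
for n,g in (("press",pr),("now",im)): print(n,cv2.phaseCorrelate(a,g[226:262,300:345].astype(np.float32)))
print("press->now disc shift",cv2.phaseCorrelate(pr[184:204,300:340].astype(np.float32),im[184:204,300:340].astype(np.float32)))
z=np.load("st.npz"); a=np.array([(arm.hold(.02),arm.state()["contact_force"])[1] for _ in range(100)])-z["f0"]; s=arm.state()
print("F",a.mean(0),s["gripper_width"],s["gripper_force"],s["tool_pos"],s["time_s"])
```

```text
old [ 45  45  45  45  46  62  90 115 121 120 121 121 121 121 121 122 122 123] [ 51  50  50  49  50  62  86 107 111 112 113 112 113 112 113 112 113 113]
press [118 129 158 189 206 206 183 148 128 126 126 126 127 127 127 127 128 128] [178 183 191 197 197 192 176 141 118 116 118 118 118 118 118 118 118 118]
now [117 128 152 181 202 204 181 147 128 126 127 127 127 127 127 128 128 129] [177 181 190 197 198 191 175 140 119 117 118 118 118 118 118 118 118 118]
press ((0.703199830242724, -11.27368089456466), 0.24240346249238945)
now ((6.549466742437431, 0.5847389576702007), 0.2688187140005606)
press->now disc shift ((-0.3062886476234894, 0.09320486878759304), 0.9913629221916199)
F [0.22870057 1.01847037 2.25435229] 0.030592411641816773 49.40802435390651 [ 0.47919798 -0.25847476  0.223265  ] 32.7
```

The body edge in the wrist image hasn't moved, so the probe isn't slipping. The push is steady at about 2.3 N, which puts the disc about 5.5–6 mm down with the tip on the mark. Handing in.

```bash
python3 -c "
from bench import workorder; print(workorder.finish_job())"
```

```text
the job is handed in; nothing more can be done
None
```

I handed the job in at about 33 s: by my measurements the middle ring sits flat on the shoulder, and the probe is held upright (to about 1°) with its tip on the mark, pressing the disc about half-way (about 2.3 N, estimated 5.5–6 mm).

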